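# Close up the relay housing and hold its cover shut

### The job

Push the three loose relays fully home so that they stand in an even row, flush with the front of their bays; then, with the sprung cover still ajar, turn the orange quarter-turn fastener clockwise until its slot lines up with the two red marks. Finally press the cover down flat onto its frame and finish while still holding it pressed shut: it springs open if let go. Leave everything else on the bench alone.

Things in the scene. Friction and masses are not known exactly. Their poses are not given: they have to be found in the camera images.
- housing: Grey metal relay housing bolted to the bench, about 270 x 216 mm, 95 mm high without the fastener. Origin: on the bench, under the middle of the cover area (a little behind the outline's centre). Its x axis points from the open front sill, on the robot's side, to the cover's hinge at the back, y to the left, z up. Only its position and yaw vary.
- row_line (a point): Middle of the row's front line: housing x -100, y 0, z 45 mm (the sill floor), axes as the housing's. Front faces of the fixed bay walls (12 mm thick, 36 mm high) lie on this line. Three bays, each 50 mm wide, centred at y +62, 0, -62 mm, run back 62 mm to a rigid stop. In front the flat sill runs 55 mm towards the robot.
- cover (a joint): Hinge of the aluminium cover, 170 x 200 x 6 mm. Hinge line along housing y at x 88, z 89 mm; free front edge at x -82 mm. 0 = shut flat on the frame (top face at z 92 mm), a stop; 0.12 rad = ajar, front edge about 20 mm up, a stop. A spring keeps it ajar: about 4 N down on the press pad starts to move it, about 8 N holds it shut; it springs up when let go.
- fastener (a joint): Quarter-turn fastener on the cover, turning about the cover's normal. Grows clockwise seen from above: 0 = slot along housing y, 1.571 rad = slot along housing x, in line with the two red marks on the cover. Starts between 0.15 and 0.6; no stop at alignment (turns on to 2.1); stays where left (friction 0.06 N m).
- fastener_grip (a point): Grip point on the fastener's axis, 22 mm above the cover's top face. A dark disc, 44 mm across, 6 mm high, carries an orange upright bar 40 mm long, 13 mm thick, from 6 to 34 mm above the cover, black slot line along its top. Axis 93 mm in front of the hinge line, at housing y 0. The point's y axis runs along the bar, z along the turning axis.
- press_pad (a point): Centre of the flat black rubber pressing pad (24 x 70 mm) on the cover's top near its free front edge, 155 mm in front of the hinge line (housing x -67, y 0; z 93 mm when shut). Clear of the fastener.
- relay0_center (a point): Centre of the blue plug-in relay, a loose block 60 mm along housing x, 44 mm wide, 34 mm high, about 0.12 kg, standing on the sill floor, its rear in the bay at housing y +62 mm (3 mm play each side). Axes as the housing's. It starts 17 to 43 mm too far forward; home it stands against the bay's stop, front flush with the bay walls (within 2 mm), centre at housing x -68 mm.
- relay1_center (a point): Centre of the green plug-in relay, a loose block 60 mm along housing x, 44 mm wide, 34 mm high, about 0.12 kg, standing on the sill floor, its rear in the bay at housing y +0 mm (3 mm play each side). Axes as the housing's. It starts 17 to 43 mm too far forward; home it stands against the bay's stop, front flush with the bay walls (within 2 mm), centre at housing x -68 mm.
- relay2_center (a point): Centre of the red plug-in relay, a loose block 60 mm along housing x, 44 mm wide, 34 mm high, about 0.12 kg, standing on the sill floor, its rear in the bay at housing y -62 mm (3 mm play each side). Axes as the housing's. It starts 17 to 43 mm too far forward; home it stands against the bay's stop, front flush with the bay walls (within 2 mm), centre at housing x -68 mm.
- screwdriver: Bystander, leave alone: screwdriver lying beside the housing, to its left (+y). Origin at its underside or handle.
- socket: Bystander, leave alone: steel socket 28 mm across, 32 mm high, right (-y) of the housing. Origin at its underside or handle.
- wrench: Bystander, leave alone: wrench lying on the bench at the right. Origin at its underside or handle.
- spraycan: Bystander, leave alone: spray can 64 mm across, 190 mm tall, at the right. Origin at its underside or handle.
- grease: Bystander, leave alone: jar of grease 80 mm across, 80 mm tall, at the left. Origin at its underside or handle.
- bearing: Bystander, leave alone: steel bearing ring 72 mm across, 18 mm high, at the left. Origin at its underside or handle.
Not all that is in view belongs to the job. Of the things shaped like the part that bears relay1_center, the green one is meant.

How it is judged:
By the outcome, as a careful person would: the job done as asked, in the order asked, and still so for the second after the job is handed in, while the arm keeps its last pose, push and grip.
It also fails if it takes over 64 s, if anything falls off the work surface, if the arm or the gripper's body presses on something with over 40 N, if the wrist force passes 120 N, or if a joint passes its speed limit or range.

### The arm

A 6-joint arm with a two-finger parallel gripper is mounted at the origin on the work surface. World frame = base frame: x ahead of the robot, y to its left, z up, the work surface at z = 0. Lengths are in mm, angles in degrees, forces in N, time in s.
With the tool pointing down it reaches from about 300 to 850 mm from the base axis. Payload 4.2 kg.
Tool frame: the origin (TCP) lies at the very end of the fingers, on their centre line; the grasp point (between the pads) lies 19 mm behind it (env.grasp_offset is the distance from the TCP to the grasp point, in mm); z points along the fingers, y is the line along which they close (so a half turn about z gives the same grasp; the last joint's range is limited). The gripper opens to 91 mm and grips with 3 to 60 N. Pads are 32 mm wide; open, the fingers measure 118 mm over their backs; the gripper's body (76 mm by 178 mm) begins 60 mm behind the grasp point.
Start: joints at [-66.75, 18.312, 89.639, -0, 72.044, -1.146], TCP at [237.508, -523.673, 213.976] pointing down, gripper open.
Joint ranges: [-177.97, 177.97], [-48.28, 115.42], [12.27, 149.76], [-77.06, 257.06], [2.81, 150.46], [-146.56, 146.56]. Speed limits (degrees/s): [147.25, 147.25, 180, 180, 180, 180].

### API

Orientations are given as [roll, pitch, yaw] about the fixed x, y, z axes, in that order (R = Rz(yaw) Ry(pitch) Rx(roll)).
In Python, from workcell import env gives the robot as it stands. The module is installed in compiled form; this text tells all that it offers.
- The arm moves only by the tool send_rows, never from a script. Its argument "motion" is a list of rows, each an object of numbers: "tx", "ty", "tz": the shift along the tool's x, y, z in units of 500 mm (1.0 is 500 mm); "rx", "ry", "rz": the turn, a rotation vector about the tool's x, y, z in units of 30 degrees (1.0 is 30 degrees); "gripper": the closure, from -1 (fully open) to 1 (shut). In form: [{"tx": .., "ty": .., "tz": .., "rx": .., "ry": .., "rz": .., "gripper": ..}, ...]. A call has 1 to 12 rows; each row shifts and turns the commanded pose from where the row before left it, along the tool's axes as they then stand; what a row does not reach is not made up. A row lasts 1/8 s, in which the tool goes at most 62.5 mm and 10.7 degrees, less where a joint would pass 70% of its speed; a pose out of reach is approached as far as the arm can. A call with a number of a shift or a turn outside -1 to 1 is refused whole. A call with a gripper value outside its range is refused whole. The fingers move at their own pace and stop on an object; "grip_force" is the grip in N (left out, the last holds). Time passes only in rows, so rows that do not move let the fingers close. It gives the time, the measured TCP pose, the force, the opening and the grip force at its end, in the units of the state.
- env.state(): the state, without advancing time (a new reading comes with each control period).
- env.grab_frame(name): name is "scene" or "side" or "wrist"; returns a dict with "frame" (400x640x3 uint8, red, green, blue), "vertical_fov" (degrees; the focal length in pixels is half the picture's height over the tangent of half this angle, whatever the lens; pixels are square), "cx", "cy" (the principal point, pixels), "rvec" (rotation vector, rad) and "tvec" (3), from world to camera coordinates, as OpenCV has them; the wrist camera has in their place "T_tool_cam" (4x4, takes a point from camera to tool coordinates, whose origin is the TCP and whose axes are the flange's). Camera axes: x right, y down, z forward; pixel columns grow to the right and rows downward; lengths in mm; the calibration is good to about 2 mm. A picture is of the moment at which its call begins: read the wrist's pose just before it. There is no depth.
- env.job_done(): hands the job in; it is judged then, once.
The state is a dict: "time_s": time; "qpos": joint angles; "qvel": joint speeds; "effort": joint torques, N m; "ee_pos": TCP position; "ee_rot": TCP orientation; "force": force on the tool from outside, world axes, zero at the start; "torque": the same for the moment, N m; "gripper_width": finger opening in mm; "gripper_force": force on a finger pad.
Only numpy, scipy, OpenCV 4.12 (cv2) and the standard library are available. Lean on these libraries where they do the work, as an engineer would, in place of code of your own. Each camera call takes 0.05 s, during which the arm holds its last target. There are 200 camera calls.

## Working session

There is one attempt and no reset: what is moved stays moved. The work goes in short steps, Python scripts to look and compute and a tool call to move; the robot and the scene stay as the last step left them, time stands still between calls to the robot, and variables do not carry over. Pictures are saved under pics/ and viewed, at most 10 in all, crops included, and the job is handed in when it is done.

Besides the shell and the picture viewer there is one more tool, called after "Request:" as name(argument=value, ...), one argument or row to a line, values as JSON. send_rows: Moves the arm, as the interface text tells. Shifts and turns lie within -1 to 1; 1 stands for 500 mm of shift or 30 degrees of turn. Its arguments: {"type":"object","properties":{"motion":{"type":"array"},"grip_force":{"type":"number"}},"required":["motion"]}

```bash
mkdir -p pics
cat > h.py <<'E'
from workcell import env
import numpy as np, cv2
from scipy.spatial.transform import Rotation as R
def grab(n):
    s=env.state(); g=env.grab_frame(n); f=g["frame"]; F=f.shape[0]/2/np.tan(np.radians(g["vertical_fov"])/2)
    K=np.array([[F,0,g["cx"]],[0,F,g["cy"]],[0,0,1]])
    if "rvec" in g:
        Rc=cv2.Rodrigues(np.array(g["rvec"],float))[0]; t=np.array(g["tvec"],float).ravel()
        Rw=Rc.T; o=-Rc.T@t
    else:
        T=np.array(g["T_tool_cam"]); Rt=R.from_euler('xyz',s["ee_rot"],degrees=True).as_matrix()
        Rw=Rt@T[:3,:3]; o=Rt@T[:3,3]+np.array(s["ee_pos"])
    return dict(f=f,K=K,R=Rw,o=o)
def cast(c,uv,z):
    uv=np.atleast_2d(np.array(uv,float)); d=(c["R"]@np.linalg.inv(c["K"])@np.c_[uv,np.ones(len(uv))].T).T
    return c["o"]+d*((z-c["o"][2])/d[:,2])[:,None]
def proj(c,P):
    p=(np.atleast_2d(P)-c["o"])@c["R"]; p=p@c["K"].T; return p[:,:2]/p[:,2:]
def save(c,n): cv2.imwrite("pics/"+n,c["f"][:,:,::-1])
E
python3 - <<'E'
from h import *
for n in("scene","side","wrist"):
    c=grab(n); save(c,n+"0.png"); print(n,c["o"].round(),c["R"][:,2].round(2),c["K"][0,0])
print(env.state())
E
```

```text
scene [1141.  645.  790.] [-0.53 -0.58 -0.61] 449.71511489540944
side [ 310. -895.  859.] [ 0.18  0.75 -0.64] 493.686037660082
wrist [ 304. -493.  386.] [-0.24 -0.11 -0.97] 359.97620105257283
{'time_s': 0.15, 'qpos': array([-6.67485638e+01,  1.83458935e+01,  8.96888005e+01, -1.08572262e-03,
        7.20426795e+01, -1.14696873e+00]), 'qvel': array([ 0.01983328, -0.12066244, -0.27348637,  0.03812395,  0.07017531,
       -0.01190356]), 'effort': array([-1.43959711e-03, -4.12773335e+01, -2.32156134e+01,  7.24718207e-02,
        4.33428772e-02, -9.57095199e-05]), 'ee_pos': array([ 237.36512366, -523.32831837,  213.29716904]), 'ee_rot': array([-1.79922621e+02, -5.16615990e-04,  2.43987400e+01]), 'force': array([ 0.34427884, -0.43093304,  0.50467991]), 'torque': array([-0.0359603 , -0.01682634, -0.01341344]), 'gripper_force': 0.0, 'gripper_width': 91.13298683266716}
```

View pics/scene0.png

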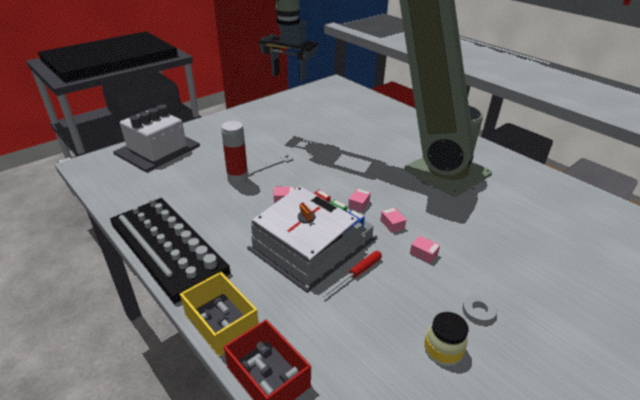

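View pics/side0.png

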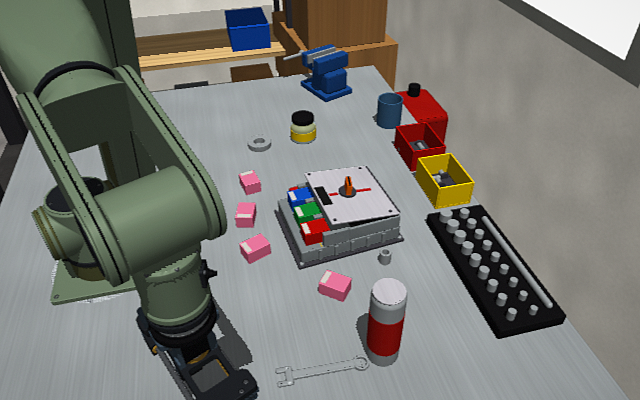

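Run:
```python
from h import *
c=grab("side"); f=c["f"]
x0,y0,x1,y1=270,155,410,275
cv2.imwrite("pics/crop1.png",cv2.resize(f[y0:y1,x0:x1,::-1],None,fx=5,fy=5,interpolation=cv2.INTER_CUBIC)[:600,:700])
p=cast(c,[[348,190]],103)[0];q=cast(c,[[323,196]],111)[0];print(p,q,np.degrees(np.arctan2(*(p-q)[1::-1])))
```

```text
[592.12212117  -9.24780356 103.        ] [525.6430718  -25.01682081 111.        ] 13.344098767307598
```

View pics/crop1.png

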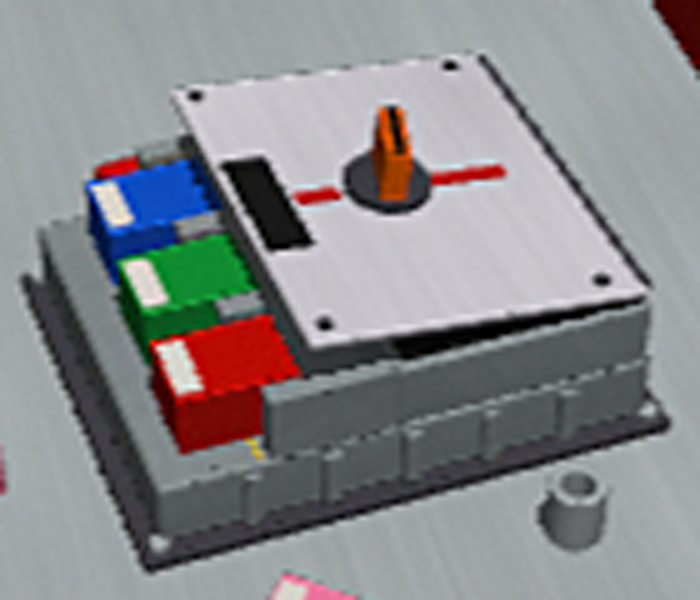

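```bash
cat >> h.py <<'E'
def tomove(pos,yaw,tilt=None):
    "shift (mm, tool axes) and yaw turn (deg) to reach tool-down pose"
    s=env.state(); Rt=R.from_euler('xyz',s["ee_rot"],degrees=True)
    G=R.from_euler('xyz',[180,0,yaw],degrees=True)
    print("shift tool",Rt.inv().apply(np.array(pos)-s["ee_pos"]).round(1),"rotvec",np.degrees((Rt.inv()*G).as_rotvec()).round(2),"force",s["force"].round(1),"t",s["time_s"])
E
python3 - <<'E'
from h import *
c=grab("side")
cr=np.array([[175,92],[313,347],[650,290],[482,57]])/5.+[270,155]
P=np.vstack([cast(c,cr[:2],112.4),cast(c,cr[2:],92)]);print(P.round(1))
a=np.degrees(np.arctan2(*(P[2]-P[1])[1::-1])),np.degrees(np.arctan2(*(P[3]-P[0])[1::-1])),np.degrees(np.arctan2(*(P[0]-P[1])[1::-1]))-90,np.degrees(np.arctan2(*(P[3]-P[2])[1::-1]))-90
print(a, P.mean(0), P[0]-P[1])
yaw=np.mean(a[2:]);e=np.array([np.cos(np.radians(yaw)),np.sin(np.radians(yaw)),0])
o=P.mean(0)-e*3.5;print("housing",o,yaw)
tomove([*(o-e*110)[:2],214],yaw)
E
```

```text
[[ 503.5   70.3  112.4]
 [ 521.6 -126.9  112.4]
 [ 688.8 -108.5   92. ]
 [ 670.3   84.8   92. ]]
(np.float64(6.292277654881395), np.float64(4.973641367165848), np.float64(5.230585101089488), np.float64(5.470231173548839)) [596.04454966 -20.06053627 102.2       ] [-1.80558248e+01  1.97233583e+02  1.13686838e-13]
housing [592.559799  -20.3868993 102.2      ] 5.350408137319164
shift tool [ 4.272e+02 -3.474e+02 -2.000e-01] rotvec [-4.000e-02  1.000e-02  1.905e+01] force [ 0.6 -0.2  0.5] t 0.25
```

Request:
send_rows(
  motion=[
    {"tz":-0.1,"gripper":1},
    {"tx":0.078,"ty":-0.063,"gripper":1},
    {"tx":0.078,"ty":-0.063,"gripper":1},
    {"tx":0.078,"ty":-0.063,"gripper":1},
    {"tx":0.078,"ty":-0.063,"gripper":1},
    {"tx":0.078,"ty":-0.063,"gripper":1},
    {"tx":0.078,"ty":-0.063,"gripper":1},
    {"tx":0.078,"ty":-0.063,"gripper":1},
    {"tx":0.078,"ty":-0.063,"gripper":1},
    {"tx":0.078,"ty":-0.063,"gripper":1},
    {"tx":0.078,"ty":-0.063,"gripper":1},
    {"tx":0.078,"ty":-0.063,"gripper":1},
  ],
)

```text
invalid input at $.motion[0]: expected keys tx, ty, tz, rx, ry, rz, gripper
```

Request:
send_rows(
  motion=[
    {"rz":0.318,"gripper":1},
    {"rz":0.317,"gripper":1},
    {"gripper":1},
    {"gripper":1},
    {"gripper":1},
  ],
)

```text
invalid input at $.motion[0]: expected keys tx, ty, tz, rx, ry, rz, gripper
```

Run:
```python
from h import *
c=grab("wrist"); save(c,"w1.png"); tomove([482.9,-30.6,150],5.35)
```

```text
shift tool [ 427.1 -347.5   63.9] rotvec [-0.03  0.   19.05] force [ 0.7 -0.   0.3] t 0.3
```

View pics/w1.png

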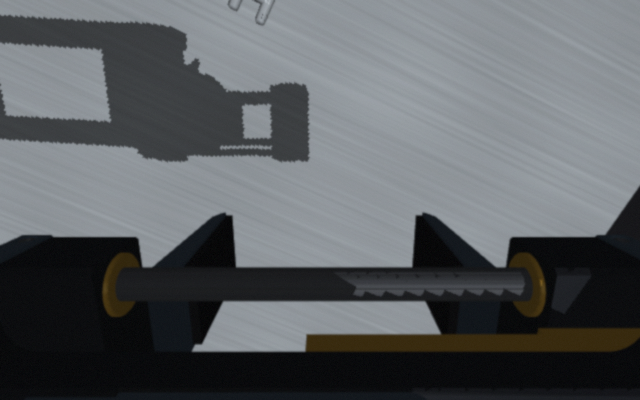

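The wrist view only shows the bench and the open fingers (tips at 232,215 and 418,215); the move was refused because every row needs all its keys.

Request:
send_rows(
  motion=[
    {"tx":0,"ty":0,"tz":-0.1,"rx":0,"ry":0,"rz":0,"gripper":1},
    {"tx":0.078,"ty":-0.063,"tz":0,"rx":0,"ry":0,"rz":0,"gripper":1},
    {"tx":0.078,"ty":-0.063,"tz":0,"rx":0,"ry":0,"rz":0,"gripper":1},
    {"tx":0.078,"ty":-0.063,"tz":0,"rx":0,"ry":0,"rz":0,"gripper":1},
    {"tx":0.078,"ty":-0.063,"tz":0,"rx":0,"ry":0,"rz":0,"gripper":1},
    {"tx":0.078,"ty":-0.063,"tz":0,"rx":0,"ry":0,"rz":0,"gripper":1},
    {"tx":0.078,"ty":-0.063,"tz":0,"rx":0,"ry":0,"rz":0,"gripper":1},
    {"tx":0.078,"ty":-0.063,"tz":0,"rx":0,"ry":0,"rz":0,"gripper":1},
    {"tx":0.078,"ty":-0.063,"tz":0,"rx":0,"ry":0,"rz":0,"gripper":1},
    {"tx":0.078,"ty":-0.063,"tz":0,"rx":0,"ry":0,"rz":0,"gripper":1},
    {"tx":0.078,"ty":-0.063,"tz":0,"rx":0,"ry":0,"rz":0,"gripper":1},
    {"tx":0.078,"ty":-0.063,"tz":0,"rx":0,"ry":0,"rz":0,"gripper":1},
  ],
)

```text
time_s: 1.8
ee_pos: [485.6, -29.3, 264.1]
ee_rot: [180.0, -0.0, 24.4]
force: [0.5, -0.1, 0.3]
gripper_width: 0.3
gripper_force: 0.0
```

Request:
send_rows(
  motion=[
    {"tx":0,"ty":0,"tz":0,"rx":0,"ry":0,"rz":0.318,"gripper":1},
    {"tx":0,"ty":0,"tz":0,"rx":0,"ry":0,"rz":0.317,"gripper":1},
    {"tx":0,"ty":0,"tz":0,"rx":0,"ry":0,"rz":0,"gripper":1},
    {"tx":0,"ty":0,"tz":0,"rx":0,"ry":0,"rz":0,"gripper":1},
  ],
)

```text
time_s: 2.3
ee_pos: [485.0, -31.0, 264.0]
ee_rot: [180.0, -0.0, 5.5]
force: [-0.5, 0.2, 0.1]
gripper_width: 0.6
gripper_force: 0.0
```

Run:
```python
from h import *
c=grab("wrist"); save(c,"w2.png"); tomove([482.9,-30.6,150],5.35);print(env.state()["ee_pos"],env.state()["gripper_width"])
```

```text
shift tool [ -2.   -0.7 113.9] rotvec [ 0.   -0.    0.08] force [ 0.3 -1.1 -0.2] t 2.35
[484.99256317 -31.07036982 263.94817966] 0.36284710268705683
```

View pics/w2.png

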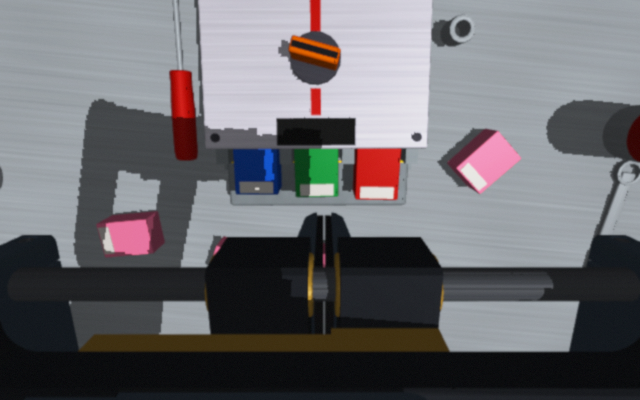

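The wrist view shows the cover's front edge (y≈147, x 199–427), pad (316,131), fastener (315,55, slot roughly across the image), and the relays: blue (256,170), green (317,172), red (378,173).

```bash
cat > meas.py <<'E'
from h import *
def blob(m,box):
    k=np.zeros(m.shape,np.uint8); x0,y0,x1,y1=box; k[y0:y1,x0:x1]=m[y0:y1,x0:x1]
    n,l,s,ce=cv2.connectedComponentsWithStats(k); i=1+np.argmax(s[1:,4]); return (l==i).astype(np.uint8),ce[i],s[i]
if __name__=="__main__":
    c=grab("wrist"); f=c["f"].astype(int); hsv=cv2.cvtColor(c["f"],cv2.COLOR_RGB2HSV)
    # red marks
    red=((hsv[...,1]>150)&((hsv[...,0]<5)|(hsv[...,0]>172))&(hsv[...,2]>80)).astype(np.uint8)
    m1,a,_=blob(red,(300,0,330,32)); m2,b,_=blob(red,(300,80,330,116))
    blk=(f.max(2)<70).astype(np.uint8); m3,p,s3=blob(blk,(262,112,370,147))
    pr=cv2.minAreaRect(cv2.findContours(m3,0,2)[0][0]); print("pad",pr,p)
    z=lambda d:92+d*.12
    A=cast(c,a,98)[0];B=cast(c,b,z(132))[0];Pd=cast(c,pr[0],z(155)+1)[0]
    print("marks",a,b,A,B,"yaw",np.degrees(np.arctan2(*(A-B)[1::-1]))," pad",Pd)
    dark=(f.max(2)<110).astype(np.uint8); org=((hsv[...,0]>5)&(hsv[...,0]<20)&(hsv[...,1]>170)).astype(np.uint8)
    md,d,sd=blob(dark|org,(270,25,350,88)); print("disc",sd)
    mo,o,so=blob(org,(270,25,350,88)); print("org",o,so,cv2.minAreaRect(np.argwhere(mo)[:,::-1].astype(np.float32)))
    # cover front edge
    for x in (215,240,260,375,395,415):
        col=c["f"][110:165,x].astype(int).sum(1); y=110+np.argmin(np.diff(col)); print("edge",x,y,cast(c,[x,y+.5],111.5)[0].round(1))
E
python3 meas.py
python3 - <<'E'
from h import *
c=grab("wrist");cv2.imwrite("pics/crop2.png",cv2.resize(c["f"][0:215,190:440,::-1],None,fx=3.1,fy=2.79*1.0,interpolation=cv2.INTER_CUBIC))
E
```

```text
pad ((314.5, 132.0), (26.0, 77.0), 90.0) [314.46988552 131.63165754]
marks [314.94680851  14.85106383] [315.08071749 101.02242152] [623.20300111 -10.29668696  98.        ] [551.95372805 -16.9418811  107.84      ] yaw 5.328381647582031  pad [525.24276689 -18.87036015 111.6       ]
disc [ 279   32   61   52 2256]
org [314.2632171  53.1192351] [289  36  51  34 889] ((313.7579040527344, 52.07164001464844), (51.494686126708984, 22.856788635253906), 15.5241117477417)
edge 215 128 [519.9  69.7 111.5]
edge 240 128 [522.   47.6 111.5]
edge 260 135 [517.5  29.5 111.5]
edge 375 147 [516.6 -74.6 111.5]
edge 395 147 [518.3 -92.6 111.5]
edge 415 132 [ 533.3 -108.4  111.5]
```

View pics/crop2.png

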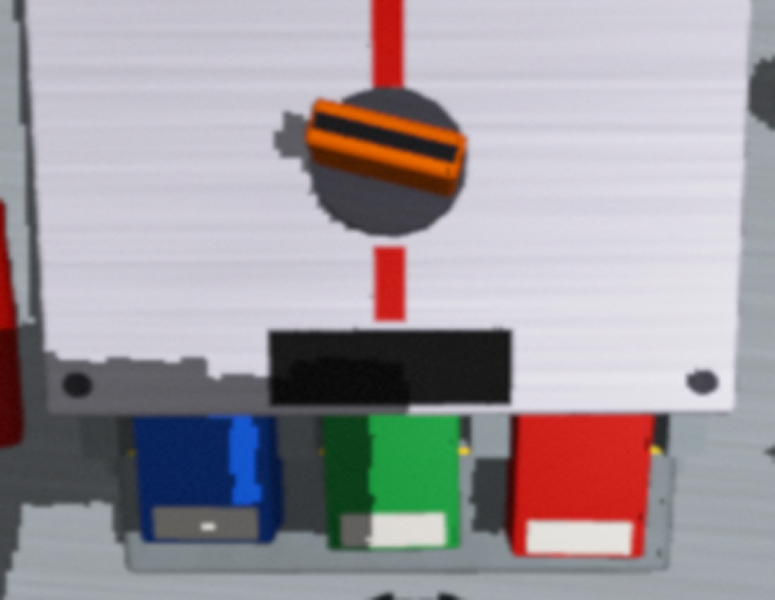

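The close crop shows the pad centred below the fastener, bar turned about 13° clockwise from crosswise, and the fronts of the blue, green and red relays at rows ≈194, 197, 200 in the full image. Wrist and side estimates differ by 8 mm in y, so I'll check the calibrations.

Run:
```python
from h import *
for n in("scene","side","wrist"):
    g=env.grab_frame(n);print(n,{k:np.round(v,3).tolist() for k,v in g.items() if k!="frame"})
    c=grab(n);s=env.state();print("tcp proj",proj(c,s["ee_pos"]), "hyp wrist pad",proj(c,[525.2,-18.9,111.6]),"hyp side pad",proj(c,[527.5,-26.9,111.6]))
    save(c,"n_"+n+".png")
s=cv2.imread("pics/n_side.png");print(s.shape)
a=cv2.resize(s[100:280,230:410],(590,590));b=cv2.resize(cv2.imread("pics/n_scene.png")[160:260,240:400],(0,0),fx=1,fy=1)
cv2.imwrite("pics/crop3.png",a)
```

```text
scene {'vertical_fov': 47.952, 'cx': 320.635, 'cy': 211.326, 'rvec': [0.893, 2.401, -1.161], 'tvec': [412.503, -130.465, 1468.075]}
tcp proj [[334.84366657 142.88886662]] hyp wrist pad [[323.97870042 203.16577017]] hyp side pad [[321.18957133 202.05352217]]
side {'vertical_fov': 44.107, 'cx': 319.941, 'cy': 196.639, 'rvec': [2.252, -0.283, 0.116], 'tvec': [-507.435, 154.524, 1163.924]}
tcp proj [[304.76693155 146.02565965]] hyp wrist pad [[322.18087364 194.24044286]] hyp side pad [[323.95642999 196.16970659]]
wrist {'vertical_fov': 58.112, 'cx': 323.68, 'cy': 193.261, 'T_tool_cam': [[-0.0, -0.965, -0.262, 72.637], [1.0, -0.0, 0.0, -0.171], [-0.0, -0.262, 0.965, -172.546], [0.0, 0.0, 0.0, 1.0]]}
tcp proj [[323.94239793 241.60072444]] hyp wrist pad [[314.53446332 132.18171376]] hyp side pad [[323.68249268 130.43402603]]
(400, 640, 3)
```

View pics/crop3.png

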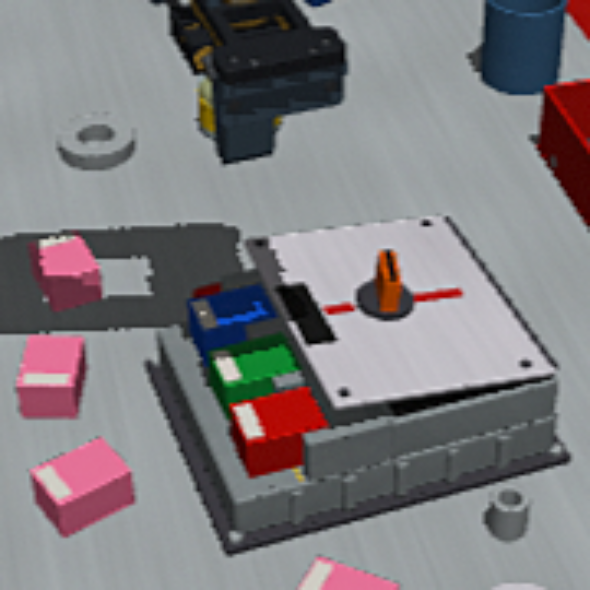

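The side crop shows the tool tip at full-image (304.7,147), matching its projection, and the pad at ≈(322.7,195.5), closer to the wrist estimate. The scene view's pad (≈323,203) also supports it, so I use housing ≈ (590.3,-13), yaw 5.3.

```bash
cat >> h.py <<'E'
YAW=5.33; H=np.array([590.3,-13.2,0])
def hw(p): return R.from_euler('z',YAW,degrees=True).apply(p)+H
def where():
    s=env.state(); print("housing-frame tcp",R.from_euler('z',-YAW,degrees=True).apply(s["ee_pos"]-H).round(1),"F_h",R.from_euler('z',-YAW,degrees=True).apply(s["force"]).round(1))
E
python3 - <<'E'
from h import *
where(); tomove(hw([-170,62,54]),YAW)
c=grab("wrist")
inv=lambda P:R.from_euler('z',-YAW,degrees=True).apply(P-H).round(1)
print("relay fronts",inv(cast(c,[[256,194],[317,197],[378,200]],79)))
print("fastener disc ctr", inv(cast(c,[[314,54+3]],106)),"bar top", inv(cast(c,[[314.5,51]],137)))
E
```

```text
housing-frame tcp [-106.4   -7.9  264. ] F_h [-1.2 -0.4  0.4]
shift tool [-63.6 -69.9 210. ] rotvec [ 0.   -0.    0.02] force [-1.1 -0.5  0.4] t 2.75
relay fronts [[-131.6   61.9   79. ]
 [-134.8   -0.9   79. ]
 [-138.   -64.    79. ]]
fastener disc ctr [[ -1.6   0.6 106. ]] bar top [[ -0.3  -0.6 137. ]]
```

Request:
send_rows(
  motion=[
    {"tx":-0.064,"ty":-0.07,"tz":0,"rx":0,"ry":0,"rz":0,"gripper":1},
    {"tx":-0.064,"ty":-0.07,"tz":0,"rx":0,"ry":0,"rz":0,"gripper":1},
    {"tx":0,"ty":0,"tz":0.11,"rx":0,"ry":0,"rz":0,"gripper":1},
    {"tx":0,"ty":0,"tz":0.11,"rx":0,"ry":0,"rz":0,"gripper":1},
    {"tx":0,"ty":0,"tz":0.11,"rx":0,"ry":0,"rz":0,"gripper":1},
    {"tx":0,"ty":0,"tz":0.09,"rx":0,"ry":0,"rz":0,"gripper":1},
    {"tx":0,"ty":0,"tz":0,"rx":0,"ry":0,"rz":0,"gripper":1},
    {"tx":0,"ty":0,"tz":0,"rx":0,"ry":0,"rz":0,"gripper":1},
  ],
)

```text
time_s: 3.8
ee_pos: [416.3, 32.9, 55.3]
ee_rot: [180.0, -0.2, 5.3]
force: [0.2, 0.5, 0.4]
gripper_width: 0.5
gripper_force: 0.0
```

```bash
python3 -c "
from h import *
where(); print(env.state()['force'])"
```

```text
housing-frame tcp [-169.    62.    55.3] F_h [0.3 0.4 0.4]
[0.2304412  0.45145477 0.43403943]
```

Request:
send_rows(
  motion=[
    {"tx":0.012,"ty":0,"tz":0,"rx":0,"ry":0,"rz":0,"gripper":1},
    {"tx":0.012,"ty":0,"tz":0,"rx":0,"ry":0,"rz":0,"gripper":1},
    {"tx":0.012,"ty":0,"tz":0,"rx":0,"ry":0,"rz":0,"gripper":1},
    {"tx":0.012,"ty":0,"tz":0,"rx":0,"ry":0,"rz":0,"gripper":1},
    {"tx":0.012,"ty":0,"tz":0,"rx":0,"ry":0,"rz":0,"gripper":1},
    {"tx":0.012,"ty":0,"tz":0,"rx":0,"ry":0,"rz":0,"gripper":1},
    {"tx":0.012,"ty":0,"tz":0,"rx":0,"ry":0,"rz":0,"gripper":1},
    {"tx":0.01,"ty":0,"tz":0,"rx":0,"ry":0,"rz":0,"gripper":1},
  ],
)

```text
time_s: 4.8
ee_pos: [462.1, 37.2, 53.8]
ee_rot: [180.0, 0.0, 5.3]
force: [-0.6, -0.0, 0.6]
gripper_width: 0.2
gripper_force: 0.4
```

Request:
send_rows(
  motion=[
    {"tx":0.004,"ty":0,"tz":0,"rx":0,"ry":0,"rz":0,"gripper":1},
    {"tx":0,"ty":0,"tz":0,"rx":0,"ry":0,"rz":0,"gripper":1},
  ],
)

```text
time_s: 5.05
ee_pos: [463.9, 37.4, 53.9]
ee_rot: [180.0, -0.0, 5.3]
force: [-0.8, -0.4, 0.4]
gripper_width: 0.9
gripper_force: 0.0
```

Request:
send_rows(
  motion=[
    {"tx":0.004,"ty":0,"tz":0,"rx":0,"ry":0,"rz":0,"gripper":1},
    {"tx":0,"ty":0,"tz":0,"rx":0,"ry":0,"rz":0,"gripper":1},
  ],
)

```text
time_s: 5.3
ee_pos: [465.8, 37.6, 54.0]
ee_rot: [180.0, -0.0, 5.3]
force: [-1.2, -0.3, 0.9]
gripper_width: 0.4
gripper_force: 0.0
```

```bash
python3 -c "
from h import *
where()"
```

```text
housing-frame tcp [-119.3   62.1   54. ] F_h [-1.2 -0.2  0.9]
```

Request:
send_rows(
  motion=[
    {"tx":0.004,"ty":0,"tz":0,"rx":0,"ry":0,"rz":0,"gripper":1},
    {"tx":0.003,"ty":0,"tz":0,"rx":0,"ry":0,"rz":0,"gripper":1},
    {"tx":0,"ty":0,"tz":0,"rx":0,"ry":0,"rz":0,"gripper":1},
  ],
)

```text
time_s: 5.68
ee_pos: [469.4, 37.9, 54.0]
ee_rot: [180.0, -0.0, 5.3]
force: [-0.9, 0.9, 0.3]
gripper_width: 0.4
gripper_force: 0.0
```

Request:
send_rows(
  motion=[
    {"tx":0.003,"ty":0,"tz":0,"rx":0,"ry":0,"rz":0,"gripper":1},
    {"tx":0,"ty":0,"tz":0,"rx":0,"ry":0,"rz":0,"gripper":1},
  ],
)

```text
time_s: 5.92
ee_pos: [470.8, 38.0, 53.9]
ee_rot: [180.0, -0.0, 5.3]
force: [-0.3, 0.1, -0.1]
gripper_width: 0.6
gripper_force: 0.0
```

Request:
send_rows(
  motion=[
    {"tx":0.003,"ty":0,"tz":0,"rx":0,"ry":0,"rz":0,"gripper":1},
    {"tx":0,"ty":0,"tz":0,"rx":0,"ry":0,"rz":0,"gripper":1},
  ],
)

```text
time_s: 6.18
ee_pos: [471.1, 38.1, 53.8]
ee_rot: [180.0, 0.1, 5.4]
force: [-3.8, -0.4, 1.9]
gripper_width: 0.4
gripper_force: 1.9
```

Request:
send_rows(
  motion=[
    {"tx":0.003,"ty":0,"tz":0,"rx":0,"ry":0,"rz":0,"gripper":1},
    {"tx":0,"ty":0,"tz":0,"rx":0,"ry":0,"rz":0,"gripper":1},
  ],
)

```text
time_s: 6.42
ee_pos: [471.0, 38.1, 53.6]
ee_rot: [180.0, 0.3, 5.4]
force: [-6.9, -0.8, 5.1]
gripper_width: 0.6
gripper_force: 3.5
```

Request:
send_rows(
  motion=[
    {"tx":-0.008,"ty":0,"tz":0,"rx":0,"ry":0,"rz":0,"gripper":1},
    {"tx":-0.05,"ty":0,"tz":0,"rx":0,"ry":0,"rz":0,"gripper":1},
    {"tx":-0.06,"ty":0,"tz":0,"rx":0,"ry":0,"rz":0,"gripper":1},
    {"tx":0,"ty":0.062,"tz":0,"rx":0,"ry":0,"rz":0,"gripper":1},
    {"tx":0,"ty":0.064,"tz":0,"rx":0,"ry":0,"rz":0,"gripper":1},
    {"tx":0.016,"ty":0,"tz":0,"rx":0,"ry":0,"rz":0,"gripper":1},
    {"tx":0.016,"ty":0,"tz":0,"rx":0,"ry":0,"rz":0,"gripper":1},
    {"tx":0.016,"ty":0,"tz":0,"rx":0,"ry":0,"rz":0,"gripper":1},
    {"tx":0.016,"ty":0,"tz":0,"rx":0,"ry":0,"rz":0,"gripper":1},
    {"tx":0.016,"ty":0,"tz":0,"rx":0,"ry":0,"rz":0,"gripper":1},
    {"tx":0.012,"ty":0,"tz":0,"rx":0,"ry":0,"rz":0,"gripper":1},
    {"tx":0.006,"ty":0,"tz":0,"rx":0,"ry":0,"rz":0,"gripper":1},
  ],
)

```text
time_s: 7.92
ee_pos: [469.8, -25.3, 53.9]
ee_rot: [180.0, 0.0, 5.4]
force: [-1.4, -0.0, 0.6]
gripper_width: 0.4
gripper_force: 0.7
```

```bash
python3 -c "
from h import *
where()"
```

```text
housing-frame tcp [-121.1   -0.8   53.9] F_h [-1.4  0.1  0.6]
```

Request:
send_rows(
  motion=[
    {"tx":0.006,"ty":0,"tz":0,"rx":0,"ry":0,"rz":0,"gripper":1},
    {"tx":0.005,"ty":0,"tz":0,"rx":0,"ry":0,"rz":0,"gripper":1},
    {"tx":0.003,"ty":0,"tz":0,"rx":0,"ry":0,"rz":0,"gripper":1},
    {"tx":0,"ty":0,"tz":0,"rx":0,"ry":0,"rz":0,"gripper":1},
  ],
)

```text
time_s: 8.43
ee_pos: [476.8, -24.7, 54.0]
ee_rot: [180.0, -0.0, 5.3]
force: [0.4, 0.1, -0.2]
gripper_width: 0.4
gripper_force: 0.0
```

Request:
send_rows(
  motion=[
    {"tx":0.003,"ty":0,"tz":0,"rx":0,"ry":0,"rz":0,"gripper":1},
    {"tx":0,"ty":0,"tz":0,"rx":0,"ry":0,"rz":0,"gripper":1},
  ],
)

```text
time_s: 8.68
ee_pos: [477.3, -24.6, 53.9]
ee_rot: [180.0, 0.1, 5.4]
force: [-3.0, -0.4, 2.2]
gripper_width: 0.5
gripper_force: 1.5
```

```bash
python3 -c "
from h import *
where()"
```

```text
housing-frame tcp [-113.6   -0.9   53.9] F_h [-3.  -0.2  2.2]
```

Request:
send_rows(
  motion=[
    {"tx":0.003,"ty":0,"tz":0,"rx":0,"ry":0,"rz":0,"gripper":1},
    {"tx":-0.058,"ty":0,"tz":0,"rx":0,"ry":0,"rz":0,"gripper":1},
    {"tx":-0.06,"ty":0,"tz":0,"rx":0,"ry":0,"rz":0,"gripper":1},
    {"tx":0,"ty":0.06,"tz":0,"rx":0,"ry":0,"rz":0,"gripper":1},
    {"tx":0,"ty":0.064,"tz":0,"rx":0,"ry":0,"rz":0,"gripper":1},
    {"tx":0.016,"ty":0,"tz":0,"rx":0,"ry":0,"rz":0,"gripper":1},
    {"tx":0.016,"ty":0,"tz":0,"rx":0,"ry":0,"rz":0,"gripper":1},
    {"tx":0.016,"ty":0,"tz":0,"rx":0,"ry":0,"rz":0,"gripper":1},
    {"tx":0.016,"ty":0,"tz":0,"rx":0,"ry":0,"rz":0,"gripper":1},
    {"tx":0.016,"ty":0,"tz":0,"rx":0,"ry":0,"rz":0,"gripper":1},
    {"tx":0.012,"ty":0,"tz":0,"rx":0,"ry":0,"rz":0,"gripper":1},
    {"tx":0.006,"ty":0,"tz":0,"rx":0,"ry":0,"rz":0,"gripper":1},
  ],
)

```text
time_s: 10.18
ee_pos: [475.6, -87.0, 53.9]
ee_rot: [180.0, 0.0, 5.4]
force: [-1.1, -0.6, 0.0]
gripper_width: 0.6
gripper_force: 0.4
```

Request:
send_rows(
  motion=[
    {"tx":0.006,"ty":0,"tz":0,"rx":0,"ry":0,"rz":0,"gripper":1},
    {"tx":0.005,"ty":0,"tz":0,"rx":0,"ry":0,"rz":0,"gripper":1},
    {"tx":0.003,"ty":0,"tz":0,"rx":0,"ry":0,"rz":0,"gripper":1},
    {"tx":0,"ty":0,"tz":0,"rx":0,"ry":0,"rz":0,"gripper":1},
  ],
)

```text
time_s: 10.68
ee_pos: [482.4, -86.5, 54.0]
ee_rot: [180.0, -0.0, 5.3]
force: [0.1, 0.7, -0.2]
gripper_width: 0.3
gripper_force: 0.0
```

Request:
send_rows(
  motion=[
    {"tx":0.003,"ty":0,"tz":0,"rx":0,"ry":0,"rz":0,"gripper":1},
    {"tx":0.002,"ty":0,"tz":0,"rx":0,"ry":0,"rz":0,"gripper":1},
    {"tx":0,"ty":0,"tz":0,"rx":0,"ry":0,"rz":0,"gripper":1},
  ],
)

```text
time_s: 11.05
ee_pos: [483.4, -86.2, 53.8]
ee_rot: [-180.0, 0.2, 5.4]
force: [-4.6, -1.4, 3.0]
gripper_width: 0.6
gripper_force: 2.6
```

```bash
python3 -c "
from h import *
where()"
```

```text
housing-frame tcp [-113.2  -62.8   53.8] F_h [-4.8 -1.   3. ]
```

Request:
send_rows(
  motion=[
    {"tx":-0.04,"ty":0,"tz":0,"rx":0,"ry":0,"rz":0,"gripper":1},
    {"tx":-0.06,"ty":0,"tz":0,"rx":0,"ry":0,"rz":0,"gripper":1},
    {"tx":0,"ty":0,"tz":-0.12,"rx":0,"ry":0,"rz":0,"gripper":0},
    {"tx":0,"ty":0,"tz":-0.12,"rx":0,"ry":0,"rz":0,"gripper":0},
    {"tx":0,"ty":0,"tz":-0.12,"rx":0,"ry":0,"rz":0,"gripper":0},
    {"tx":0.1,"ty":-0.063,"tz":-0.02,"rx":0,"ry":0,"rz":0,"gripper":0},
    {"tx":0.1,"ty":-0.063,"tz":-0.02,"rx":0,"ry":0,"rz":-0.02,"gripper":0},
    {"tx":0,"ty":0,"tz":0,"rx":0,"ry":0,"rz":0,"gripper":0},
    {"tx":0,"ty":0,"tz":0,"rx":0,"ry":0,"rz":0,"gripper":0},
    {"tx":0,"ty":0,"tz":0,"rx":0,"ry":0,"rz":0,"gripper":0},
  ],
)

```text
time_s: 12.3
ee_pos: [527.8, -19.4, 253.7]
ee_rot: [180.0, 0.0, 5.9]
force: [0.9, 0.1, -0.2]
gripper_width: 45.9
gripper_force: 0.0
```

Run:
```python
from h import *
where(); c=grab("wrist"); save(c,"w3.png"); save(grab("side"),"s3.png")
cv2.imwrite("pics/crop4.png",cv2.resize(c["f"][0:240,190:450,::-1],None,fx=2.5,fy=2.5,interpolation=cv2.INTER_CUBIC))
```

```text
housing-frame tcp [-62.8  -0.4 253.7] F_h [ 0.9  0.  -0.2]
```

View pics/crop4.png

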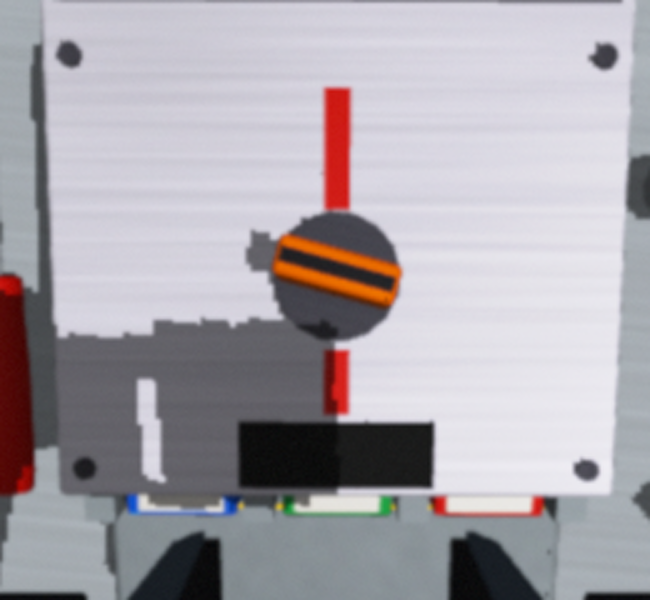

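The crop shows all three relays in line under the cover edge; disc centre at full-image (324.8,110.4), slot from (302,102) to (347.6,113.2), red marks along x≈325.

Run:
```python
from h import *
s=env.state();c=grab("wrist")
px=lambda u,v:[u/2.5+190,v/2.5]
inv=lambda P:R.from_euler('z',-YAW,degrees=True).apply(P-H).round(1)
z=lambda d:92+d*.12
m1=cast(c,px(337.5,89),z(62))[0]; m2=cast(c,px(337,411),z(140))[0]
m0=cast(c,px(338,208),z(74))[0]
yaw=np.degrees(np.arctan2(*(m1-m2)[1::-1])); print("mark yaw",yaw,inv(m1),inv(m2),inv(m0))
print("disc",inv(cast(c,px(337,276),109)[0]),"pad",inv(cast(c,px(336.5,455),111.6)[0]))
a=cast(c,px(280,255),137)[0];b=cast(c,px(394,283),137)[0]; print("slot",inv(a),inv(b),inv((a+b)/2))
d=a-b; print("slot dir deg", np.degrees(np.arctan2(d[1],d[0])))
e=cast(c,px(62,493),112)[0]-cast(c,px(612,493),112)[0]; print("edge yaw",np.degrees(np.arctan2(e[1],e[0]))-90)
```

```text
mark yaw 5.803284488716459 [58.6 -0.3 99.4] [-49.5  -1.2 108.8] [ 20.2  -0.8 100.9]
disc [ -2.4  -0.7 109. ] pad [-65.1  -1.1 111.6]
slot [  4.9  17.2 137. ] [ -3.3 -18.5 137. ] [  0.8  -0.7 137. ]
slot dir deg 82.41898397092044
edge yaw 5.858421600944396
```

```bash
cat >> h.py <<'E'
YT=5.8
def goal(rel,h,off=(0,0)):  # rel: ccw turn from aligned, h: mm above disc top along axis
    ax=R.from_euler('z',YAW,degrees=True).apply([-2.4+off[0],-0.7+off[1],109.])+H
    B=R.from_euler('z',YT,degrees=True)*R.from_rotvec([0,.12,0])
    G=B*R.from_matrix(np.diag([1,-1,-1.]))*R.from_euler('z',-rel,degrees=True)
    return ax+B.apply([0,0,h]),G
def diff(p,G):
    s=env.state(); Rt=R.from_euler('xyz',s["ee_rot"],degrees=True)
    print("shift now-frame",Rt.inv().apply(p-s["ee_pos"]).round(1),"shift goal-frame",G.inv().apply(p-s["ee_pos"]).round(1),"rotvec deg",np.degrees((Rt.inv()*G).as_rotvec()).round(2),"force",s["force"].round(1),"q",s["qpos"].round(0),"t",s["time_s"])
E
python3 - <<'E'
from h import *
p,G=goal(76.6,70); diff(p,G); print(p,G.as_euler('xyz',degrees=True))
p,G=goal(0,70); diff(p,G)
E
```

```text
shift now-frame [68.6  0.9 75.5] shift goal-frame [17.1 75.2 66.8] rotvec deg [  4.61  -5.82 -76.42] force [ 0.2 -0.4  0.8] q [-3. 13. 92. -0. 76. 81.] t 12.45
[596.31235708 -13.27307691 178.49660451] [-173.30996569    1.58976383   82.49292443]
shift now-frame [68.6  0.9 75.5] shift goal-frame [77.1  0.8 66.8] rotvec deg [ 0.01 -6.88  0.08] force [ 0.2 -0.4  0.8] q [-3. 13. 92. -0. 76. 81.] t 12.45
```

Request:
send_rows(
  motion=[
    {"tx":0.068,"ty":0.001,"tz":0.075,"rx":0,"ry":0,"rz":0,"gripper":0},
    {"tx":0.069,"ty":0.001,"tz":0.076,"rx":0,"ry":0,"rz":0,"gripper":0},
    {"tx":0,"ty":0,"tz":0,"rx":0,"ry":-0.229,"rz":0,"gripper":0},
    {"tx":0,"ty":0,"tz":0,"rx":0,"ry":0,"rz":-0.319,"gripper":0},
    {"tx":0,"ty":0,"tz":0,"rx":0,"ry":0,"rz":-0.319,"gripper":0},
    {"tx":0,"ty":0,"tz":0,"rx":0,"ry":0,"rz":-0.319,"gripper":0},
    {"tx":0,"ty":0,"tz":0,"rx":0,"ry":0,"rz":-0.319,"gripper":0},
    {"tx":0,"ty":0,"tz":0,"rx":0,"ry":0,"rz":-0.319,"gripper":0},
    {"tx":0,"ty":0,"tz":0,"rx":0,"ry":0,"rz":-0.319,"gripper":0},
    {"tx":0,"ty":0,"tz":0,"rx":0,"ry":0,"rz":-0.319,"gripper":0},
    {"tx":0,"ty":0,"tz":0,"rx":0,"ry":0,"rz":-0.319,"gripper":0},
    {"tx":0,"ty":0,"tz":0,"rx":0,"ry":0,"rz":0,"gripper":0},
  ],
)

```text
time_s: 13.95
ee_pos: [596.7, -13.2, 178.5]
ee_rot: [-173.3, 1.6, 82.4]
force: [0.8, -0.1, -0.2]
gripper_width: 45.5
gripper_force: 0.0
```

Run:
```python
from h import *
p,G=goal(76.6,5); diff(p,G)
```

```text
shift now-frame [-0.1 -0.4 65.1] shift goal-frame [-0.2 -0.3 65.1] rotvec deg [ 0.02  0.01 -0.05] force [ 0.8 -0.1 -0.2] q [-2. 25. 84. -1. 77.  6.] t 13.95
```

Descend 65 mm (bar clearance ≈16 mm each side), then close gently.

Request:
send_rows(
  motion=[
    {"tx":0,"ty":-0.001,"tz":0.05,"rx":0,"ry":0,"rz":0,"gripper":0},
    {"tx":0,"ty":0,"tz":0.05,"rx":0,"ry":0,"rz":0,"gripper":0},
    {"tx":0,"ty":0,"tz":0.02,"rx":0,"ry":0,"rz":0,"gripper":0},
    {"tx":0,"ty":0,"tz":0.01,"rx":0,"ry":0,"rz":0,"gripper":0},
    {"tx":0,"ty":0,"tz":0,"rx":0,"ry":0,"rz":0,"gripper":0},
    {"tx":0,"ty":0,"tz":0,"rx":0,"ry":0,"rz":0,"gripper":0},
  ],
)

```text
time_s: 14.7
ee_pos: [589.3, -13.5, 114.8]
ee_rot: [-173.4, 1.6, 82.6]
force: [-0.5, -0.2, 0.5]
gripper_width: 45.5
gripper_force: 0.0
```

Request:
send_rows(
  motion=[
    {"tx":0,"ty":0,"tz":0,"rx":0,"ry":0,"rz":0,"gripper":0.5},
    {"tx":0,"ty":0,"tz":0,"rx":0,"ry":0,"rz":0,"gripper":0.6},
    {"tx":0,"ty":0,"tz":0,"rx":0,"ry":0,"rz":0,"gripper":1},
    {"tx":0,"ty":0,"tz":0,"rx":0,"ry":0,"rz":0,"gripper":1},
    {"tx":0,"ty":0,"tz":0,"rx":0,"ry":0,"rz":0,"gripper":1},
  ],
  grip_force=10,
)

```text
time_s: 15.32
ee_pos: [589.7, -13.4, 114.0]
ee_rot: [-173.5, 1.6, 82.6]
force: [2.2, 0.6, -1.9]
gripper_width: 13.2
gripper_force: 10.0
```

Run:
```python
from h import *
p,G=goal(76.6,5); diff(p,G)
```

```text
shift now-frame [-0.8 -1.1  0.2] shift goal-frame [-0.8 -1.1  0.2] rotvec deg [ 0.14 -0.01  0.1 ] force [ 2.2  0.6 -1.9] q [-2. 27. 91. -1. 69.  6.] t 15.325
```

Request:
send_rows(
  motion=[
    {"tx":0,"ty":0,"tz":0,"rx":0,"ry":0,"rz":0.2,"gripper":1},
    {"tx":0,"ty":0,"tz":0,"rx":0,"ry":0,"rz":0.2,"gripper":1},
    {"tx":0,"ty":0,"tz":0,"rx":0,"ry":0,"rz":0.25,"gripper":1},
    {"tx":0,"ty":0,"tz":0,"rx":0,"ry":0,"rz":0.25,"gripper":1},
    {"tx":0,"ty":0,"tz":0,"rx":0,"ry":0,"rz":0.25,"gripper":1},
    {"tx":0,"ty":0,"tz":0,"rx":0,"ry":0,"rz":0.25,"gripper":1},
  ],
  grip_force=15,
)

```text
time_s: 16.08
ee_pos: [589.9, -13.4, 114.0]
ee_rot: [-176.2, 5.6, 40.5]
force: [4.6, 0.4, -2.4]
gripper_width: 13.0
gripper_force: 15.0
```

Request:
send_rows(
  motion=[
    {"tx":0,"ty":0,"tz":0,"rx":0,"ry":0,"rz":0.25,"gripper":1},
    {"tx":0,"ty":0,"tz":0,"rx":0,"ry":0,"rz":0.25,"gripper":1},
    {"tx":0,"ty":0,"tz":0,"rx":0,"ry":0,"rz":0.25,"gripper":1},
    {"tx":0,"ty":0,"tz":0,"rx":0,"ry":0,"rz":0.2,"gripper":1},
    {"tx":0,"ty":0,"tz":0,"rx":0,"ry":0,"rz":0.2,"gripper":1},
    {"tx":0,"ty":0,"tz":0,"rx":0,"ry":0,"rz":0,"gripper":1},
    {"tx":0,"ty":0,"tz":0,"rx":0,"ry":0,"rz":0,"gripper":1},
    {"tx":0,"ty":0,"tz":0,"rx":0,"ry":0,"rz":0,"gripper":1},
  ],
)

```text
time_s: 17.08
ee_pos: [589.9, -13.6, 114.0]
ee_rot: [180.0, 6.7, 6.1]
force: [4.6, -1.2, -2.7]
gripper_width: 12.5
gripper_force: 15.0
```

Run:
```python
from h import *
p,G=goal(0,5); diff(p,G)
```

```text
shift now-frame [-1.3  0.4  0.2] shift goal-frame [-1.3  0.4  0.2] rotvec deg [ 0.05 -0.16  0.31] force [ 4.6 -1.2 -2.7] q [-2. 27. 91. -1. 69. 82.] t 17.075
```

Request:
send_rows(
  motion=[
    {"tx":0,"ty":0,"tz":0,"rx":0,"ry":0,"rz":0.01,"gripper":1},
    {"tx":0,"ty":0,"tz":0,"rx":0,"ry":0,"rz":0,"gripper":1},
    {"tx":0,"ty":0,"tz":0,"rx":0,"ry":0,"rz":0,"gripper":0},
    {"tx":0,"ty":0,"tz":0,"rx":0,"ry":0,"rz":0,"gripper":0},
    {"tx":0,"ty":0,"tz":0,"rx":0,"ry":0,"rz":0,"gripper":0},
    {"tx":0,"ty":0,"tz":-0.06,"rx":0,"ry":0,"rz":0,"gripper":0},
    {"tx":0,"ty":0,"tz":-0.1,"rx":0,"ry":0,"rz":0,"gripper":0},
    {"tx":0,"ty":0,"tz":-0.12,"rx":0,"ry":0.229,"rz":0,"gripper":0},
    {"tx":-0.08,"ty":0,"tz":0,"rx":0,"ry":0,"rz":0,"gripper":1},
    {"tx":-0.08,"ty":0,"tz":0,"rx":0,"ry":0,"rz":0,"gripper":1},
    {"tx":0,"ty":0,"tz":0,"rx":0,"ry":0,"rz":0,"gripper":1},
    {"tx":0,"ty":0,"tz":0,"rx":0,"ry":0,"rz":0,"gripper":1},
  ],
)

```text
time_s: 18.58
ee_pos: [526.1, -19.7, 253.3]
ee_rot: [180.0, -0.1, 5.7]
force: [0.4, -0.2, 0.8]
gripper_width: 8.6
gripper_force: 0.0
```

Run:
```python
from h import *
where(); c=grab("wrist"); tomove(hw([-67,-1,200]),YT)
cv2.imwrite("pics/crop5.png",cv2.resize(c["f"][0:240,190:450,::-1],None,fx=2.5,fy=2.5,interpolation=cv2.INTER_CUBIC))
```

```text
housing-frame tcp [-64.5  -0.5 253.3] F_h [ 0.3 -0.2  0.8]
shift tool [-2.9  0.5 53. ] rotvec [ 0.04 -0.04 -0.08] force [-0.4  0.8 -0. ] t 18.625
```

View pics/crop5.png

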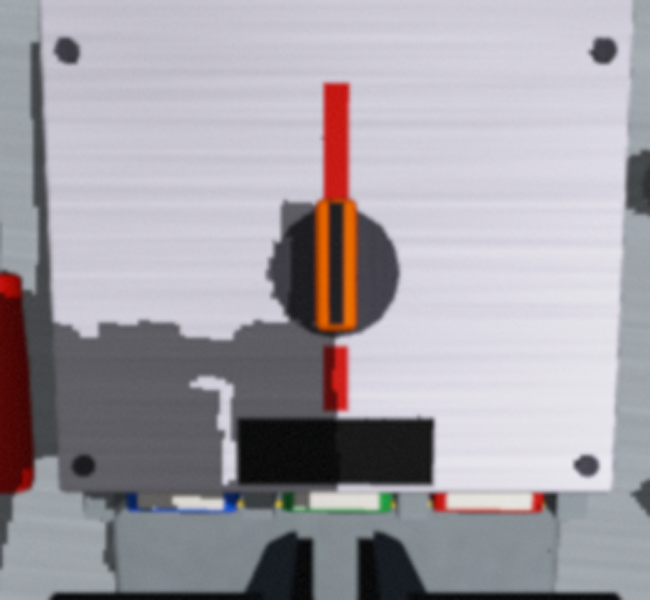

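The crop shows the slot in line with both red marks, the cover still ajar and the relays level. Now for the pressing.

Request:
send_rows(
  motion=[
    {"tx":-0.004,"ty":0,"tz":0.1,"rx":0,"ry":0,"rz":0,"gripper":1},
    {"tx":0,"ty":0,"tz":0.1,"rx":0,"ry":0,"rz":0,"gripper":1},
    {"tx":0,"ty":0,"tz":0.06,"rx":0,"ry":0,"rz":0,"gripper":1},
    {"tx":0,"ty":0,"tz":0.01,"rx":0,"ry":0,"rz":0,"gripper":1},
    {"tx":0,"ty":0,"tz":0.01,"rx":0,"ry":0,"rz":0,"gripper":1},
    {"tx":0,"ty":0,"tz":0.01,"rx":0,"ry":0,"rz":0,"gripper":1},
    {"tx":0,"ty":0,"tz":0.01,"rx":0,"ry":0,"rz":0,"gripper":1},
    {"tx":0,"ty":0,"tz":0,"rx":0,"ry":0,"rz":0,"gripper":1},
  ],
)

```text
time_s: 19.62
ee_pos: [524.3, -20.0, 103.8]
ee_rot: [179.9, -0.1, 5.7]
force: [-0.8, 0.1, 5.4]
gripper_width: 0.3
gripper_force: 2.4
```

Request:
send_rows(
  motion=[
    {"tx":0,"ty":0,"tz":0.008,"rx":0,"ry":0,"rz":0,"gripper":1},
    {"tx":0,"ty":0,"tz":0.006,"rx":0,"ry":0,"rz":0,"gripper":1},
    {"tx":0,"ty":0,"tz":0,"rx":0,"ry":0,"rz":0,"gripper":1},
  ],
)

```text
time_s: 20.0
ee_pos: [523.9, -20.1, 96.7]
ee_rot: [179.9, -0.0, 5.7]
force: [-1.9, -1.1, 6.2]
gripper_width: 0.5
gripper_force: 3.0
```

Request:
send_rows(
  motion=[
    {"tx":0,"ty":0,"tz":0.004,"rx":0,"ry":0,"rz":0,"gripper":1},
    {"tx":0,"ty":0,"tz":0.002,"rx":0,"ry":0,"rz":0,"gripper":1},
    {"tx":0,"ty":0,"tz":0,"rx":0,"ry":0,"rz":0,"gripper":1},
  ],
)

```text
time_s: 20.38
ee_pos: [523.8, -20.1, 93.9]
ee_rot: [179.9, -0.0, 5.7]
force: [-2.2, -0.8, 7.5]
gripper_width: 0.6
gripper_force: 3.3
```

Request:
send_rows(
  motion=[
    {"tx":0,"ty":0,"tz":0.004,"rx":0,"ry":0,"rz":0,"gripper":1},
    {"tx":0,"ty":0,"tz":0,"rx":0,"ry":0,"rz":0,"gripper":1},
  ],
)

```text
time_s: 20.62
ee_pos: [523.7, -20.1, 92.2]
ee_rot: [179.9, -0.0, 5.7]
force: [-3.5, -0.4, 7.8]
gripper_width: 0.3
gripper_force: 4.2
```

Request:
send_rows(
  motion=[
    {"tx":0,"ty":0,"tz":0.003,"rx":0,"ry":0,"rz":0,"gripper":1},
    {"tx":0,"ty":0,"tz":0,"rx":0,"ry":0,"rz":0,"gripper":1},
  ],
)

```text
time_s: 20.88
ee_pos: [523.7, -20.1, 92.0]
ee_rot: [179.9, -0.1, 5.7]
force: [-5.2, 0.4, 17.5]
gripper_width: 0.6
gripper_force: 8.4
```

Request:
send_rows(
  motion=[
    {"tx":0,"ty":0,"tz":0.002,"rx":0,"ry":0,"rz":0,"gripper":1},
    {"tx":0,"ty":0,"tz":0,"rx":0,"ry":0,"rz":0,"gripper":1},
    {"tx":0,"ty":0,"tz":0,"rx":0,"ry":0,"rz":0,"gripper":1},
  ],
)

```text
time_s: 21.25
ee_pos: [523.7, -20.1, 91.8]
ee_rot: [179.9, -0.1, 5.7]
force: [-7.7, -0.4, 22.2]
gripper_width: 0.4
gripper_force: 11.1
```

Run:
```python
from h import *
c=grab("side")
cv2.imwrite("pics/crop6.png",cv2.resize(c["f"][130:290,230:430,::-1],None,fx=3.6,fy=3.6,interpolation=cv2.INTER_CUBIC)); print(env.state()["force"])
```

```text
[-7.58406924  0.02484627 21.82254836]
```

View pics/crop6.png

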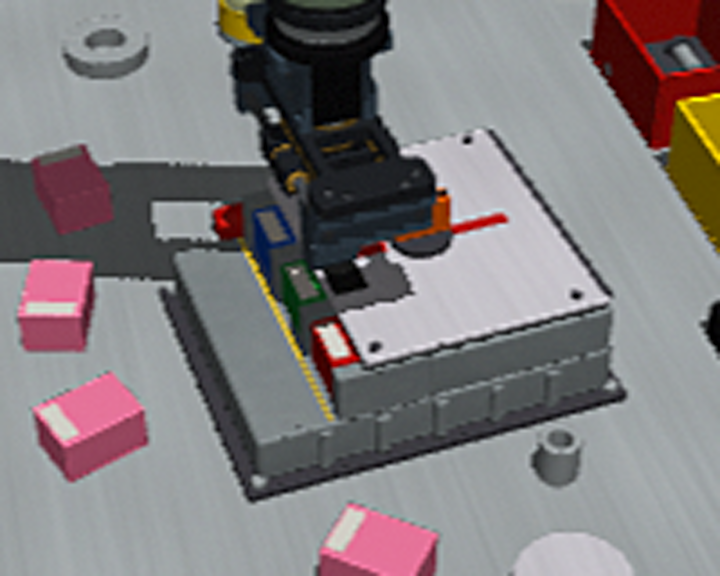

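The cover is flat on its frame, with no gap along the right edge at (480,330). The relays are flush in line, and the bar is aligned with the marks.

```bash
python3 -c "
from workcell import env
print(env.job_done())"
```

```text
the job is handed in; nothing more can be done
None
```

I pushed the three relays home, turned the fastener in line with the red marks, and handed the job in with the arm still holding the cover shut at about 22 N, after roughly 21 s of the 64 s allowed.

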